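# Mark the depth of a shower valve's blind tube with a depth gauge

## Task

Take the depth gauge out of its wooden holder, put its rod down the open tube of the shower valve and press it gently down until you feel it stand firmly on the bottom of the tube, so that the tube's rim pushes the stiff brass collar up the rod and marks the depth. Leave the gauge standing in the tube like that, rod on the bottom and collar on the rim, and let go; do not ram the bottom, and leave the other goods on the counter where they are.

Things in the scene. Friction and masses are not known exactly. Their poses are not given: they have to be found in the camera images.
- gauge: depth gauge, upright, 170 mm tall, about 135 g with its collar. Origin: centre of the rod's lower end; z runs up the rod. Aluminium rod 12 mm in diameter (its end is chamfered to 8 mm over 3 mm) with thin dark rings every 10 mm; from 130 to 170 mm above the origin a black round grip 22 mm in diameter, to be held. At the start its lower end stands on the bottom of the holder's hole.
- collar (a joint): position of the brass collar on the gauge's rod, in m: the collar's lower face lies 30 mm plus this value above the rod's lower end; grows upward, 0 to 0.08. At the start it is 0 to 0.008. The collar grips the rod: it takes about 6 N along the rod to slide it, at slow speed, and it stays where it is left. The gauge's weight cannot slide it.
- collar_face (a point): centre of the lower face of the collar, a brass ring 30 mm in outer diameter and 12 mm high around the rod
- valve: shower valve, fixed to the counter: grey square foot 90 x 90 x 8 mm, steel side ports with brass ends along its y axis (88 mm over all, axis 36 mm up, at most 32 mm in diameter), and in the middle an upright steel tube, outer diameter 36 mm, top 105 mm above the counter. Origin: centre of the foot's underside, z up. Its yaw varies.
- valve_rim (a point): centre of the tube's mouth, 105 mm above the counter. Bore 16 mm in diameter, upright, blind; its depth varies from 62 to 95 mm and must be felt for. The rigid bottom (top of a plug stop_c0, centre 15 mm lower) must not be pressed with more than 15 N; 3 to 8 N kept up for a moment make a sure reading (all on top of the collar's 6 N on the rim)
- holder: wooden block 75 x 75 x 35 mm, fixed to the counter, that holds the gauge upright in a hole 13.5 mm in diameter and 25 mm deep at its middle. Origin: centre of its underside, z up. Valve and holder may be on either side.
- tape: bystander: roll of masking tape lying flat, 90 mm in diameter, 48 mm high. Origin: centre of its underside.
- carton: bystander: closed cardboard carton 90 x 140 x 45 mm. Origin: centre of its underside.
- tee: bystander: white plastic pipe tee, 100 mm long and 73 mm high, lying on its run with the branch up. Origin: centre of its underside.

How it is judged:
On the way, in this order (a step that is already met when the one before it is completed fails the run):
1. the gauge is lifted out of its holder (height (world z) of gauge above 0.06 m), for 0.1 s.
2. the rod is at least 10 mm down the valve's tube (horizontal distance between gauge and valve_rim below 0.006 m and height (world z) of gauge below 0.095 m), for 0.05 s.
3. the rod is pressed on the bottom of the tube with more than 2 N (and within 2 mm of it) with the collar on the rim (within 3 mm) (z of stop_c0 in the frame of gauge above -0.017 m and horizontal distance between gauge and valve_rim below 0.006 m and height (world z) of collar_face above 0.102 m and z of collar_face in the frame of valve_rim below 0.003 m and angle between gauge's own z axis and vertical below 0.07 rad and contact force between gauge and stop_c0 above 2 N), for 0.1 s.
At the end, for the whole second after the job is handed in: the gauge stands upright (within 4 degrees) in the valve's tube, rod's lower end within 2 mm of the tube's bottom, collar's lower face within 3 mm of the rim, at rest and released (z of stop_c0 in the frame of gauge above -0.017 m and horizontal distance between gauge and valve_rim below 0.006 m and height (world z) of collar_face above 0.102 m and z of collar_face in the frame of valve_rim below 0.003 m and angle between gauge's own z axis and vertical below 0.07 rad and linear speed of gauge below 0.02 m/s and contact force between the fingers and gauge below 0.1 N); the robot touches nothing.
It fails at once if the rod pressed on the bottom of the tube with more than 15 N (contact force between gauge and stop_c0 above 15 N).
It fails at once if the tape is shifted by more than 15 mm (distance of tape from where it was at the start of the episode above 0.015 m).
It fails at once if the carton is shifted by more than 15 mm (distance of carton from where it was at the start of the episode above 0.015 m).
It fails at once if the tee is shifted by more than 15 mm (distance of tee from where it was at the start of the episode above 0.015 m).
It also fails if it takes over 56 s, if anything falls off the work surface, if the arm or the gripper's body presses on something with over 40 N, if the wrist force passes 120 N, or if a joint passes its speed limit or range.

## Robot

A 6-joint arm with a two-finger parallel gripper is mounted at the origin on the work surface. World frame = base frame: x ahead of the robot, y to its left, z up, the work surface at z = 0. Lengths are in m, angles in rad, forces in N, time in s.
With the tool pointing down it reaches from about 0.25 to 0.725 m from the base axis. Payload 4 kg.
Tool frame: the origin (TCP) lies on the centre line of the jaws, within the pads' length; the fingertips stand 17 mm ahead of it and the grasp point (between the pads) lies 2 mm behind it; z points along the fingers, y is the line along which they close (so a half turn about z gives the same grasp; the last joint's range is limited). The gripper opens to 85 mm and grips with 20 to 120 N. Pads are 22 mm wide; open, the fingers measure 114 mm over their backs; the gripper's body (76 mm by 85 mm) begins 54 mm behind the grasp point. The pads swing forward as they close: fully open they stand 13 mm farther back than shut.
Start: joints at [1.111, 0.241, 0.005, 1.335, 0, 1.571], TCP at [0.222, 0.448, 0.248] pointing down, gripper open.
Joint ranges: [-2.72, 2.72], [-1.05, 1.87], [-1.09, 1.28], [-1.99, 2.15], [-1.42, 1.44], [-3.14, 3.14]. Speed limits (rad/s): [2.79, 2.79, 3.14, 3.14, 3.14, 3.14].

## Interface

Orientations are given as a unit quaternion [x, y, z, w].
In Python, from workcell import bot, camera, get_calibration gives the robot as it stands.
- The arm moves only by the tool apply_moves, never from a script. Its argument "steps" is a list of rows, each a list of 3 entries, a list of its own where there are three numbers: the shift along the tool's x, y, z as a fraction of full scale, then the turn, a rotation vector about the tool's x, y, z as a fraction of full scale, then the opening, from 0 (shut) to 1 (fully open). A call has exactly 8 rows; each row shifts and turns the commanded pose from where the row before left it, along the tool's axes as they then stand; what a row does not reach is not made up. Full scale, the value 1, is 20 cm for a shift and pi rad for a turn. A row lasts 1/12 s, in which the tool goes at most 41.7 mm and 7.16 degrees, less where a joint would pass 70% of its speed; a pose out of reach is approached as far as the arm can. A call with a number of a shift or a turn outside -1 to 1 is refused whole. A call with a gripper value outside its range is refused whole. The fingers move at their own pace and stop on an object; the grip force is fixed at half the most. Time passes only in rows, so rows that do not move let the fingers close, or fill a call up. It gives the time, the measured TCP pose, the force, the opening and the grip force at its end, in the units of the state.
- bot.get_obs(): the state, without advancing time (a new reading comes with each control period).
- camera(name): name is "scene" or "top" or "wrist"; returns (picture, depth): 480x640x3 uint8, red, green, blue; 480x640 float32, m along the optical axis (not along the pixel's ray), 0 where there is no reading.
- get_calibration(name): a dict with "fov_y" (degrees; the focal length in pixels is half the picture's height over the tangent of half this angle, whatever the lens; pixels are square), "cx", "cy" (the principal point, pixels), "rvec" (rotation vector, rad) and "tvec" (3), from world to camera coordinates, as OpenCV has them. Camera axes: x right, y down, z forward; pixel columns grow to the right and rows downward; lengths in m; the calibration is good to about 2 mm. A picture is of the moment at which its call begins: read the wrist's pose just before it. get_calibration takes no time and is no camera call; for the wrist camera it gives the pose at the moment of the call.
- bot.job_done(): hands the job in; it is judged then, once.
The state is a dict: "clock": time; "joint_pos": joint angles; "joint_vel": joint speeds; "tau": joint torques, N m; "eef_pos": TCP position; "tool_rot": TCP orientation; "ft_force": force on the tool from outside, world axes, zero at the start; "ft_torque": the same for the moment, N m; "grip_width": finger opening in m; "grasp_force": force on a finger pad.
Only numpy, scipy, OpenCV 4.12 (cv2) and the standard library are available. Lean on these libraries where they do the work, as an engineer would, in place of code of your own. Each camera call takes 0.05 s, during which the arm holds its last target. There are 200 camera calls.

## Working session

There is one attempt and no reset: what is moved stays moved. The work goes in short steps, Python scripts to look and compute and a tool call to move; the robot and the scene stay as the last step left them, time stands still between calls to the robot, and variables do not carry over. Pictures are saved under pics/ and viewed, at most 10 in all, crops included, and the job is handed in when it is done.

Besides the shell and the picture viewer there is one more tool, called after "Request:" by a JSON object that holds its "api" and its "payload". apply_moves: Moves the arm, as the interface text tells. Its arguments: {"type":"object","properties":{"steps":{"type":"array"}},"required":["steps"]}

```bash
mkdir -p pics
cat > h.py <<'E'
import numpy as np, cv2
from workcell import bot, camera, get_calibration
def cal(n):
    c=get_calibration(n); f=240/np.tan(np.radians(c["fov_y"])/2)
    R=cv2.Rodrigues(np.array(c["rvec"],float))[0]; return f,c["cx"],c["cy"],R,np.array(c["tvec"],float).ravel()
def ray(k,u,v):
    f,cx,cy,R,t=k; return -R.T@t, R.T@np.array([(u-cx)/f,(v-cy)/f,1.])
def plane(k,u,v,z):
    o,d=ray(k,u,v); return o+d*(z-o[2])/d[2]
def proj(k,p):
    f,cx,cy,R,t=k; q=R@np.array(p,float)+t; return np.array([cx+f*q[0]/q[2],cy+f*q[1]/q[2]])
def cloud(k,d):
    f,cx,cy,R,t=k; v,u=np.indices(d.shape); P=np.stack([(u-cx)/f*d,(v-cy)/f*d,d],-1); return (P-t)@R
def tri(a,b):
    A=[];B=[]
    for o,d in (a,b):
        d=d/np.linalg.norm(d); M=np.eye(3)-np.outer(d,d); A.append(M);B.append(M@o)
    return np.linalg.lstsq(np.vstack(A),np.hstack(B),rcond=None)[0]
E
python3 - <<'E'
from h import *
print(bot.get_obs())
for n in("top","scene"):
    k=cal(n); im,d=camera(n); cv2.imwrite(f"pics/{n}0.png",im[...,::-1]); np.savez(f"{n}0.npz",im=im,d=d)
    print(n,k[0],-k[3].T@k[4],k[3].T[:,2],get_calibration(n))
E
```

```text
{'clock': 0.0, 'joint_pos': array([ 1.11101347e+00,  2.41402533e-01,  3.69479770e-03,  1.33516927e+00,
       -1.10127736e-05,  1.57077783e+00]), 'joint_vel': array([ 0.00073418,  0.00045957,  0.00035326, -0.00061009, -0.00016838,
        0.00013393]), 'tau': array([-8.05017135e-04, -3.72315681e+01,  2.52408242e+01,  1.68598036e-02,
       -6.79200321e-05, -2.96301916e-07]), 'eef_pos': array([0.22161382, 0.44753632, 0.24740689]), 'tool_rot': array([ 2.27862674e-01,  9.73692723e-01, -1.01422183e-03, -2.31711880e-04]), 'ft_force': array([ 0.40714496, -0.57814694, -0.02004855]), 'ft_torque': array([-0.02746747,  0.01673137,  0.04291956]), 'grasp_force': 0.0, 'grip_width': 0.08554318194168582}
top 548.1598925758105 [ 0.41003385 -0.08004209  1.18820789] [ 0.16279226  0.0177933  -0.98649991] {'fov_y': 47.29034323319038, 'cx': 316.77810726730894, 'cy': 230.2318757311935, 'rvec': array([ 2.15061051, -2.1064301 ,  0.15737348]), 'tvec': array([-0.07188557,  0.59674808,  1.10684086])}
scene 463.91670042199246 [ 1.06108209 -0.05679177  0.78237456] [-0.56260715  0.00773206 -0.82668822] {'fov_y': 54.708147532785375, 'cx': 320.3553474018311, 'cy': 239.65162446656922, 'rvec': array([ 1.89814609,  1.86160877, -0.5767358 ]), 'tvec': array([ 0.03971348, -0.4377685 ,  1.24419132])}
```

View pics/top0.png

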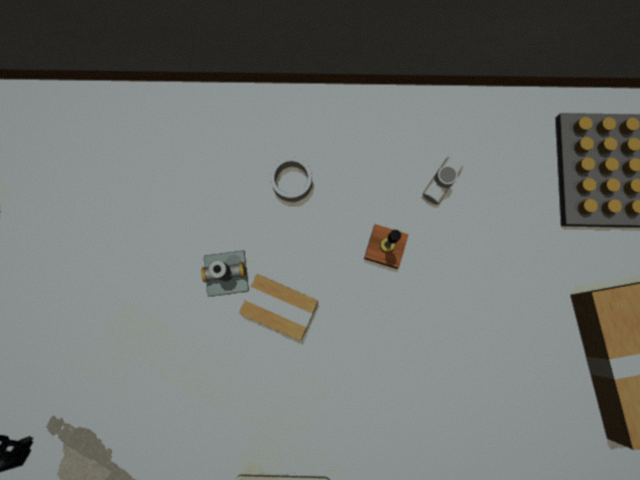

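View pics/scene0.png

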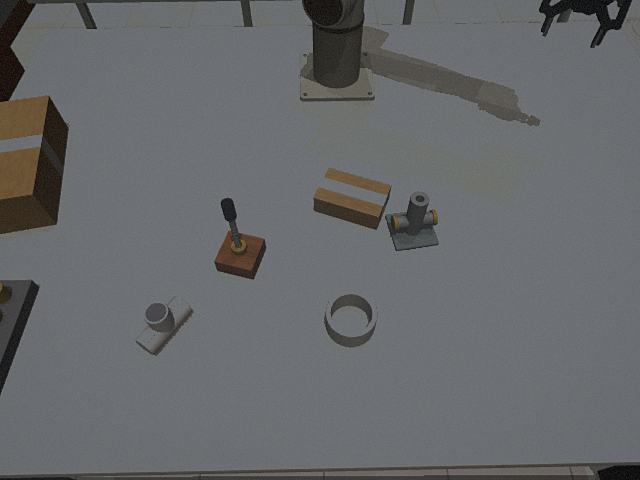

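The top view shows the gauge grip at about (395,236) on the holder at (386,247), and the valve mouth at about (219,268). In the scene view the grip top is at about (228,201) and the mouth at (419,197). The carton lies between the two.

Run:
```python
from h import *
T=np.load("top0.npz");S=np.load("scene0.npz");kt,ks=cal("top"),cal("scene")
pt,ps=cloud(kt,T["d"]),cloud(ks,S["d"])
def blob(im,box,lo,hi):
    u0,v0,u1,v1=box; g=im[v0:v1,u0:u1].max(-1); m=((g>=lo)&(g<=hi)).astype(np.uint8)
    n,l,s,c=cv2.connectedComponentsWithStats(m); i=1+np.argmax(s[1:,4]); return c[i]+[u0,v0],s[i]
for n,k,p,im,bg,bv in(("top",kt,pt,T["im"],(380,222,412,250),(205,256,233,280)),("scene",ks,ps,S["im"],(215,190,245,225),(405,185,435,210))):
    for nm,b in(("grip",bg),("valve",bv)):
        q=p[b[1]:b[3],b[0]:b[2]]; z=q[...,2]; zmax=np.percentile(z[z<.25],99.5); m=z>zmax-.006
        print(n,nm,"zmax",zmax,"top pts",q[m].mean(0),np.ptp(q[m],0)[:2],m.sum())
    print(n,"grip blob",blob(im,bg,0,45))
print("tri grip top",tri(ray(kt,395,235.5),ray(ks,228,201.5)))
print("tri mouth",tri(ray(kt,219,268.5),ray(ks,419.5,197)))
print(plane(kt,395,235.5,.18),plane(kt,219,268.5,.105))
# obstacle heights map
for nm,uv in(("carton",(280,307)),("tape",(292,181)),("tee",(441,181)),("holder",(386,247))): print(nm,plane(kt,*uv,.03))
a=T["im"][222:282,195:245];b=T["im"][220:275,355:412]
c=[cv2.resize(x[...,::-1],None,fx=6,fy=6,interpolation=cv2.INTER_CUBIC) for x in(a[:55],b)]
a=T["im"][215:295,190:270];b=T["im"][215:275,360:420];
c=[cv2.resize(x[...,::-1],(380,380),interpolation=cv2.INTER_CUBIC) for x in(T["im"][240:300,190:250],b)]
```

```text
top grip zmax 0.1818907079483073 top pts [ 0.56056278 -0.19929645  0.24034442] [0.17014568 0.13683146] 99
top valve zmax 0.10813264563680475 top pts [0.50560106 0.13418267 0.11782434] [0.11301516 0.23408023] 164
top grip blob (array([392.85, 237.3 ]), array([  6,   8,  15,  17, 140], dtype=int32))
scene grip zmax 0.18025327200994698 top pts [ 0.58514296 -0.20189554  0.19357262] [0.4994676  0.15900418] 119
scene valve zmax 0.10637828827299144 top pts [0.50973307 0.13754864 0.10358749] [0.03672211 0.03488608] 191
scene grip blob (array([228.28853755, 209.4743083 ]), array([  6,   8,  15,  25, 253], dtype=int32))
tri grip top [ 0.56941359 -0.20583685  0.17788788]
tri mouth [0.50820311 0.13454966 0.10644347]
[ 0.56933351 -0.20736789  0.18      ] [0.50799849 0.1319161  0.105     ]
carton [0.43665336 0.01432794 0.03      ]
tape [ 0.70864251 -0.0028684   0.03      ]
tee [ 0.71452486 -0.32592389  0.03      ]
holder [ 0.56789735 -0.20717651  0.03      ]
```

Request:
{"api": "apply_moves", "payload": {"steps": [[[-0.125,-0.09,-0.011],[0,0,0],1],[[-0.125,-0.09,-0.011],[0,0,0],1],[[-0.125,-0.09,-0.011],[0,0,0],1],[[-0.125,-0.09,-0.011],[0,0,0],1],[[-0.125,-0.09,-0.011],[0,0,0],1],[[-0.125,-0.09,-0.011],[0,0,0],1],[[-0.125,-0.09,-0.011],[0,0,0],1],[[-0.125,-0.09,-0.011],[0,0,0],1]]}}

```text
clock: 0.77
eef_pos: [0.3373, 0.2287, 0.2657]
tool_rot: [0.228, 0.974, -0.0, -0.0]
ft_force: [0.3, 0.5, 1.0]
grip_width: 0.0854
grasp_force: 0.0
```

Request:
{"api": "apply_moves", "payload": {"steps": [[[-0.125,-0.09,-0.011],[0,0,0],1],[[-0.125,-0.09,-0.011],[0,0,0],1],[[-0.125,-0.09,-0.011],[0,0,0],1],[[-0.125,-0.09,-0.011],[0,0,0],1],[[-0.125,-0.09,-0.011],[0,0,0],1],[[-0.125,-0.09,-0.011],[0,0,0],1],[[-0.125,-0.09,-0.011],[0,0,0],1],[[-0.125,-0.09,-0.011],[0,0,0],1]]}}

```text
clock: 1.43
eef_pos: [0.4527, 0.0109, 0.2833]
tool_rot: [0.228, 0.974, -0.0, -0.0]
ft_force: [0.8, 0.2, 0.6]
grip_width: 0.0855
grasp_force: 0.0
```

Request:
{"api": "apply_moves", "payload": {"steps": [[[-0.125,-0.09,-0.011],[0,0,0],1],[[-0.125,-0.09,-0.011],[0,0,0],1],[[-0.125,-0.09,-0.011],[0,0,0],1],[[-0.125,-0.09,-0.011],[0,0,0],1],[[-0.125,-0.09,-0.011],[0,0,0],1],[[-0.125,-0.09,-0.011],[0,0,0],1],[[-0.125,-0.09,-0.011],[0,0,0],1],[[0,0,0],[0,0,0],1]]}}

```text
clock: 2.1
eef_pos: [0.5551, -0.1827, 0.2972]
tool_rot: [0.23, 0.973, -0.001, -0.0]
ft_force: [-0.6, 0.6, 0.1]
grip_width: 0.0854
grasp_force: 0.0
```

Run:
```python
from h import *
o=bot.get_obs();print(o["eef_pos"],o["tool_rot"],o["joint_pos"],o["clock"],o["joint_vel"],o["ft_force"])
k=cal("wrist");im,d=camera("wrist");cv2.imwrite("pics/w1.png",im[...,::-1]);np.savez("w1.npz",im=im,d=d)
print(k[0],-k[3].T@k[4],k[3].T[:,2],proj(k,[.569,-.206,.18]))
```

```text
[ 0.55506013 -0.18271523  0.29719299] [ 2.30212174e-01  9.73140091e-01 -8.42970016e-04 -8.46816779e-05] [-0.31717814  0.40199332  0.35707551  1.52590434 -0.00169423  0.14741347] 2.1 [ 0.05021604 -0.04947108 -0.08520111  0.02040843  0.04345613  0.04292138] [-0.63008011  0.60167509  0.13788987]
377.8475431447673 [ 0.49089761 -0.15174582  0.42233679] [ 0.24886985 -0.12506119 -0.96042881] [300.44537291 268.89601195]
```

View pics/w1.png

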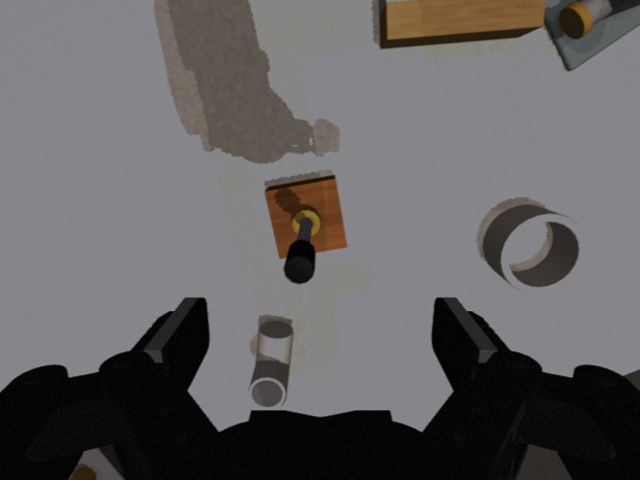

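The wrist view shows the grip's top at (300,269), right where (0.569,-0.206,0.18) projects, so the estimate holds. I'll centre over it and descend.

Request:
{"api": "apply_moves", "payload": {"steps": [[[-0.038,-0.025,0],[0,0,0],1],[[-0.038,-0.025,0],[0,0,0],1],[[-0.038,-0.023,0],[0,0,0],1],[[0,0,0.1],[0,0,0],1],[[0,0,0.1],[0,0,0],1],[[0,0,0.1],[0,0,0],1],[[0,0,0.05],[0,0,0],1],[[0,0,0],[0,0,0],1]]}}

```text
clock: 2.82
eef_pos: [0.566, -0.2005, 0.2262]
tool_rot: [0.228, 0.974, 0.0, -0.003]
ft_force: [0.5, -0.1, -0.1]
grip_width: 0.0856
grasp_force: 0.0
```

Run:
```python
from h import *
o=bot.get_obs();print(o["eef_pos"],o["tool_rot"],o["joint_vel"],o["ft_force"])
k=cal("wrist");im,d=camera("wrist");cv2.imwrite("pics/w2.png",im[150:480,160:480,::-1]);np.savez("w2.npz",im=im,d=d)
print(proj(k,[.569,-.206,.18]),proj(k,[.569,-.206,.05]))
p=cloud(k,d); m=(d>0)&(abs(p[...,2]-.18)<.006)&(np.hypot(p[...,0]-.569,p[...,1]+.206)<.025);print(m.sum(),p[m].mean(0),p[m].min(0),p[m].max(0))
```

```text
[ 0.56601525 -0.20052662  0.22619121] [ 2.27571244e-01  9.73757632e-01  2.74189949e-04 -2.70704329e-03] [ 0.00062328 -0.0240306   0.06455102  0.04097528 -0.00032228  0.00165397] [ 0.45077849 -0.12871676 -0.14497153]
[314.86153545 288.01465495] [316.8831741 223.7270011]
1450 [ 0.56840142 -0.2073824   0.17914659] [ 0.55867438 -0.2186349   0.17408526] [ 0.58005623 -0.19705476  0.18120391]
```

View pics/w2.png

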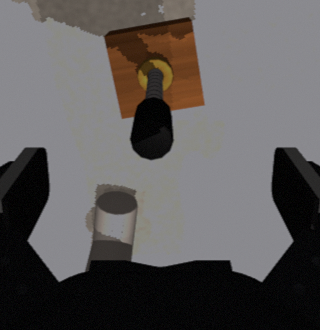

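The crop shows the grip midway between the jaws, its top around (312,285) in full-image pixels. It is a few mm off centre in the tool's axes, so I correct that, descend and close.

Request:
{"api": "apply_moves", "payload": {"steps": [[[-0.028,-0.024,0],[0,0,0],1],[[0,0,0.08],[0,0,0],1],[[0,0,0.08],[0,0,0],1],[[0,0,0.08],[0,0,0],1],[[0,0,0.06],[0,0,0],1],[[0,0,0.04],[0,0,0],1],[[0,0,0],[0,0,0],1],[[0,0,0],[0,0,0],1]]}}

```text
clock: 3.53
eef_pos: [0.5709, -0.2085, 0.1618]
tool_rot: [0.228, 0.974, -0.0, 0.001]
ft_force: [-0.1, 0.2, 0.5]
grip_width: 0.0856
grasp_force: 0.0
```

Request:
{"api": "apply_moves", "payload": {"steps": [[[0,0,0],[0,0,0],0],[[0,0,0],[0,0,0],0],[[0,0,0],[0,0,0],0],[[0,0,0],[0,0,0],0],[[0,0,0],[0,0,0],0],[[0,0,0],[0,0,0],0],[[0,0,0],[0,0,0],0],[[0,0,0],[0,0,0],0]]}}

```text
clock: 4.2
eef_pos: [0.5706, -0.2081, 0.1614]
tool_rot: [0.228, 0.974, 0.0, 0.0]
ft_force: [-0.2, 0.2, 3.0]
grip_width: 0.0206
grasp_force: 58.6
```

Run:
```python
from h import *
o=bot.get_obs()
for q in("eef_pos","tool_rot","ft_force","ft_torque","grip_width","grasp_force"):print(q,o[q])
```

```text
eef_pos [ 0.57059123 -0.20809024  0.16143892]
tool_rot [2.27859509e-01 9.73693892e-01 4.11468986e-05 4.97493730e-04]
ft_force [-0.15853763  0.15036822  2.97256648]
ft_torque [ 0.13061386  0.02464313 -0.011592  ]
grip_width 0.020564464135591983
grasp_force 58.617449160665274
```

Request:
{"api": "apply_moves", "payload": {"steps": [[[0,0,-0.03],[0,0,0],0],[[0,0,-0.07],[0,0,0],0],[[0,0,-0.1],[0,0,0],0],[[0,0,-0.12],[0,0,0],0],[[0,0,-0.12],[0,0,0],0],[[0,0,-0.12],[0,0,0],0],[[0,0,-0.1],[0,0,0],0],[[0,0,-0.04],[0,0,0],0]]}}

```text
clock: 4.87
eef_pos: [0.571, -0.2084, 0.3042]
tool_rot: [0.228, 0.974, -0.0, 0.002]
ft_force: [0.6, -0.1, -1.1]
grip_width: 0.0204
grasp_force: 58.8
```

Request:
{"api": "apply_moves", "payload": {"steps": [[[0.03,0.045,0],[0,0,0],0],[[0.073,0.1,0],[0,0,0],0],[[0.073,0.1,0],[0,0,0],0],[[0.073,0.1,0],[0,0,0],0],[[0.073,0.1,0],[0,0,0],0],[[0.073,0.1,0],[0,0,0],0],[[0.073,0.1,0],[0,0,0],0],[[0.073,0.1,0],[0,0,0],0]]}}

```text
clock: 5.53
eef_pos: [0.5378, -0.0247, 0.2986]
tool_rot: [0.228, 0.974, -0.0, -0.002]
ft_force: [0.0, -0.1, -1.5]
grip_width: 0.0206
grasp_force: 58.8
```

Request:
{"api": "apply_moves", "payload": {"steps": [[[0.073,0.1,0],[0,0,0],0],[[0.073,0.1,0],[0,0,0],0],[[0.073,0.1,0],[0,0,0],0],[[0.073,0.1,0],[0,0,0],0],[[0.073,0.1,0],[0,0,0],0],[[0.073,0.1,0],[0,0,0],0],[[0,0,0],[0,0,0],0],[[0,0,0],[0,0,0],0]]}}

```text
clock: 6.2
eef_pos: [0.5127, 0.1213, 0.299]
tool_rot: [0.226, 0.974, -0.001, -0.002]
ft_force: [-0.4, -0.3, -1.5]
grip_width: 0.0208
grasp_force: 59.0
```

Run:
```python
from h import *
o=bot.get_obs()
for q in("eef_pos","tool_rot","ft_force","grip_width","grasp_force","joint_vel"):print(q,o[q])
e=o["eef_pos"]
tile=[]
for n in("wrist","top","scene"):
    k=cal(n);im,d=camera(n);np.savez(f"{n}3.npz",im=im,d=d)
    print(n,"tip pred",proj(k,e-[0,0,.1514]),"mouth",proj(k,[.508,.134,.105]))
    if n!="wrist":
        u,v=map(int,proj(k,e-[0,0,.17])); c=im[v-45:v+45,u-45:u+45]; print(u-45,v-45)
        tile.append(cv2.resize(c[...,::-1],(395,395),interpolation=cv2.INTER_CUBIC))
    else: cv2.imwrite("pics/w3.png",im[...,::-1])
cv2.imwrite("pics/t3.png",np.hstack(tile))
```

```text
eef_pos [0.51266083 0.12129007 0.2989728 ]
tool_rot [ 2.26319207e-01  9.74051462e-01 -8.54661515e-04 -1.62362339e-03]
ft_force [-0.40968554 -0.25719355 -1.53060345]
grip_width 0.020829252498606413
grasp_force 58.97716279607266
joint_vel [-0.04039203 -0.00127255  0.01042365  0.00392846 -0.00945173 -0.00582507]
wrist tip pred [321.72282322 224.67963071] mouth [332.51642126 201.29345199]
top tip pred [220.42495657 264.07724765] mouth [217.95414439 268.47768993]
177 220
scene tip pred [414.82037731 184.54827926] mouth [417.4985826  197.51387912]
368 146
```

View pics/w3.png

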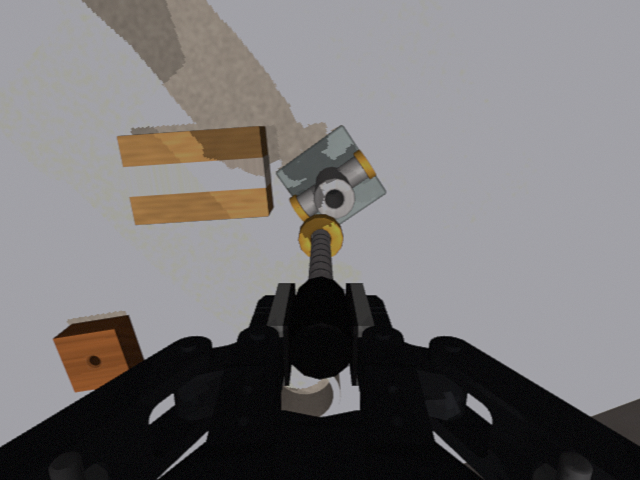

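View pics/t3.png

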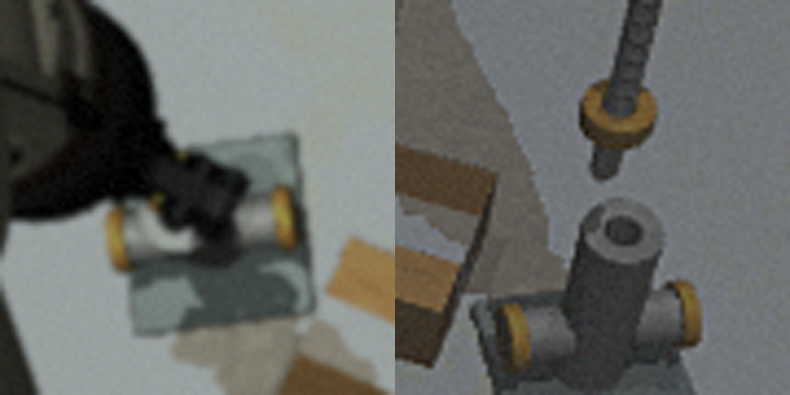

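The wrist view shows the mouth at about (334,199) with the gauge hanging just short of it, collar at (321,236). In the scene crop the mouth is at about (420,198) and the rod's tip at (415,186). Next I fit the bore and rod precisely.

Run:
```python
from h import *
W=np.load("wrist3.npz");S=np.load("scene3.npz");kw,ks=cal("wrist"),cal("scene")
o=bot.get_obs();e=o["eef_pos"];print(e,o["tool_rot"])
def bore(im,box,thr):
    u0,v0,u1,v1=box;g=cv2.GaussianBlur(im[v0:v1,u0:u1].max(-1),(3,3),0)
    n,l,s,c=cv2.connectedComponentsWithStats((g<thr).astype(np.uint8))
    for i in range(1,n):
        x,y,w,h,a=s[i]
        if a>15 and x>0 and y>0 and x+w<u1-u0 and y+h<v1-v0: print("  bore",c[i]+[u0,v0],s[i])
for t in(70,90,110): bore(W["im"],(318,182,352,216),t)
for t in(60,75,90): bore(S["im"],(408,190,432,206),t)
# brass collar & wrist/ scene centroids
def brass(im,box):
    u0,v0,u1,v1=box;h=cv2.cvtColor(im,cv2.COLOR_RGB2HSV)[v0:v1,u0:u1]
    m=((h[...,0]>15)&(h[...,0]<30)&(h[...,1]>110)&(h[...,2]>50)).astype(np.uint8)
    ct=max(cv2.findContours(m,0,2)[0],key=cv2.contourArea);hull=cv2.convexHull(ct)
    x,y,w,hh=cv2.boundingRect(hull);return (x+u0,y+v0,w,hh),np.array(cv2.minEnclosingCircle(hull)[0])+[u0,v0]
print("collar w",brass(W["im"],(290,208,350,262)),"s",brass(S["im"],(405,160,432,182)))
for z in(.17,.18,.19,.2): print(z,proj(kw,[e[0],e[1],z]),proj(ks,[e[0],e[1],z]))
# mouth from depth
for nm,k,Q in(("w",kw,W),("s",ks,S)):
    p=cloud(k,Q["d"]);m=(Q["d"]>0)&(abs(p[...,2]-.106)<.004)&(np.hypot(p[...,0]-.508,p[...,1]-.134)<.03);print(nm,m.sum(),p[m].min(0),p[m].max(0),(p[m].min(0)+p[m].max(0))/2)
```

```text
[0.51368801 0.11935828 0.2999177 ] [ 2.28111833e-01  9.73634451e-01 -5.53614585e-04 -8.00750169e-04]
  bore [334.21568627 198.40392157] [  8   8  18  18 255]
  bore [334.08602151 198.43010753] [  7   7  19  19 279]
  bore [419.87096774 198.48387097] [ 8  6  8  6 31]
  bore [419.82608696 198.5       ] [ 8  6  9  6 46]
collar w ((294, 208, 49, 49), array([314.5, 231. ])) s ((411, 165, 16, 15), array([418.40243912, 171.18292713]))
0.17 [321.64715195 232.02588973] [415.9077645  176.57942189]
0.18 [321.7019315  235.99685787] [416.8678225 172.700293 ]
0.19 [321.76099653 240.27848024] [417.84774608 168.74089693]
0.2 [321.8248704 244.9086952] [418.84815828 164.69871629]
w 1037 [0.49010607 0.11705835 0.1020871 ] [0.52542308 0.15237189 0.10750438] [0.50776458 0.13471512 0.10479574]
s 167 [0.49276735 0.11988474 0.10200881] [0.52665847 0.15459477 0.1068707 ] [0.50971291 0.13723976 0.10443976]
```

```bash
cat > m.py <<'E'
from h import *
from scipy.spatial.transform import Rotation as Ro
k=cal("wrist");o=bot.get_obs();im,d=camera("wrist");e=o["eef_pos"];Rt=Ro.from_quat(o["tool_rot"]).as_matrix()
print(e,o["tool_rot"],o["ft_force"])
p=cloud(k,d);q=(p-e)@Rt   # tool coords
m0=(d>0)&(np.hypot(q[...,0],q[...,1])<.03)
def rng(m): return q[m].min(0).round(4),q[m].max(0).round(4)
g=m0&(q[...,2]<-.012)&(q[...,2]>-.025)&(np.abs(q[...,1])<.0125)&(im.max(-1)<60); print("grip top tool",g.sum(),*rng(g))
u0,v0,u1,v1=270,180,370,275;h=cv2.cvtColor(im,cv2.COLOR_RGB2HSV)
b=m0&(h[...,0]>12)&(h[...,0]<32)&(h[...,1]>100)&(q[...,2]<.14)&(q[...,2]>.06); print("collar tool",b.sum(),*rng(b))
z=q[...,2][b]; zt=np.percentile(z,5); bt=b&(q[...,2]<zt+.004); print("collar top",zt,*rng(bt))
r=m0&~b&(q[...,2]>.04)&(q[...,2]<zt-.003)&(np.abs(q[...,1])<.012); 
for a in(.04,.055,.07):
    s=r&(q[...,2]>a)&(q[...,2]<a+.012)
    if s.sum(): print("rod",a,s.sum(),np.median(q[s],0),*rng(s))
w=proj(k,[.508,.134,.105]).astype(int);g2=cv2.GaussianBlur(im.max(-1),(3,3),0)
box=g2[w[1]-20:w[1]+20,w[0]-20:w[0]+20];n,l,s,c=cv2.connectedComponentsWithStats((box<80).astype(np.uint8))
for i in range(1,n):
    if s[i,4]>60: 
        uv=c[i]+w-20;P=plane(k,*uv,.105);print("dark",uv,s[i],"world",P,"tool",(P-e)@Rt)
E
python3 m.py
```

```text
[0.51368801 0.11935828 0.2999177 ] [ 2.28111833e-01  9.73634451e-01 -5.53614585e-04 -8.00750169e-04] [-0.53313181  0.19547478 -1.6679086 ]
grip top tool 4310 [-0.0107 -0.0125 -0.025 ] [ 0.0129  0.0125 -0.012 ]
collar tool 1033 [-0.0109 -0.0147  0.0708] [0.0158 0.0133 0.1204]
collar top 0.1087206130336094 [-0.0109 -0.0147  0.0708] [0.0158 0.0133 0.1127]
rod 0.04 218 [ 0.00586009 -0.00058513  0.04579852] [ 0.0013 -0.0068  0.0401] [0.0069 0.0051 0.052 ]
rod 0.055 167 [ 0.00587717 -0.00050762  0.06049717] [ 0.001  -0.0064  0.0551] [0.007  0.0053 0.067 ]
rod 0.07 140 [ 0.00599516 -0.00101894  0.07595363] [ 0.0015 -0.0065  0.07  ] [0.0069 0.005  0.082 ]
dark [317.2173913  182.81521739] [ 0  0 14 15 92] world [0.48952459 0.1273601  0.105     ] tool [ 0.02494838 -0.00328285  0.19495541]
dark [335.48301887 195.6754717 ] [ 14   9  18  18 265] world [0.50631657 0.13646738 0.105     ] tool [0.01394938 0.01233553 0.19491849]
```

Request:
{"api": "apply_moves", "payload": {"steps": [[[0.035,0.035,0],[0,0,0],0],[[0.03,0.03,0],[0,0,0],0],[[0,0,0.04],[0,0,0],0],[[0,0,0.04],[0,0,0],0],[[0,0,0],[0,0,0],0],[[0,0,0],[0,0,0],0],[[0,0,0],[0,0,0],0],[[0,0,0],[0,0,0],0]]}}

```text
clock: 7.07
eef_pos: [0.5085, 0.1372, 0.2851]
tool_rot: [0.228, 0.974, 0.0, 0.0]
ft_force: [0.4, 0.1, -0.8]
grip_width: 0.0202
grasp_force: 59.0
```

```bash
python3 m.py
python3 - <<'E'
from h import *
W,_=camera("wrist");S,_=camera("scene");T,_=camera("top");ks=cal("scene")
print("scene mouth ray",plane(ks,419.85,198.5,.105),plane(cal("top"),219,268.5,.105))
c=cv2.resize(S[150:225,380:455,::-1],(400,400),interpolation=cv2.INTER_CUBIC)
w=cv2.resize(W[150:280,260:390,::-1],(400,400),interpolation=cv2.INTER_CUBIC)
cv2.imwrite("pics/s4.png",np.hstack([w,c]))
E
```

```text
[0.50847122 0.13715066 0.28508514] [2.28043886e-01 9.73650839e-01 6.83324618e-05 1.57080285e-04] [ 0.43831404  0.0595077  -0.84579151]
grip top tool 4352 [-0.0111 -0.0125 -0.025 ] [ 0.0126  0.0125 -0.012 ]
collar tool 1044 [-0.0117 -0.0147  0.0756] [0.0157 0.0133 0.1209]
collar top 0.10879587371750281 [-0.0117 -0.0147  0.0756] [0.0157 0.0133 0.1128]
rod 0.04 211 [ 0.00586189 -0.00058961  0.04604743] [ 0.0015 -0.0067  0.0401] [0.007  0.0051 0.0519]
rod 0.055 165 [ 0.00591755 -0.00053284  0.06080446] [ 0.0006 -0.0063  0.0551] [0.0073 0.0053 0.067 ]
rod 0.07 136 [ 0.00590238 -0.00047846  0.07601651] [ 0.0013 -0.0065  0.07  ] [0.007  0.005  0.0819]
dark [300.77272727 199.16666667] [ 0  0 12 10 66] world [0.48888022 0.12829842 0.105     ] tool [ 0.01367183 -0.01666818  0.18007798]
dark [317.11782477 213.32930514] [  0   5  40  31 331] world [0.5054346  0.13500153 0.105     ] tool [ 0.0018159  -0.00331094  0.18008397]
dark [319.47252747 232.69230769] [14 33 18  7 91] world [0.52120811 0.12936482 0.105     ] tool [-0.01482014 -0.00135684  0.18008894]
scene mouth ray [0.51047454 0.13808625 0.105     ] [0.50799849 0.1319161  0.105     ]
```

View pics/s4.png

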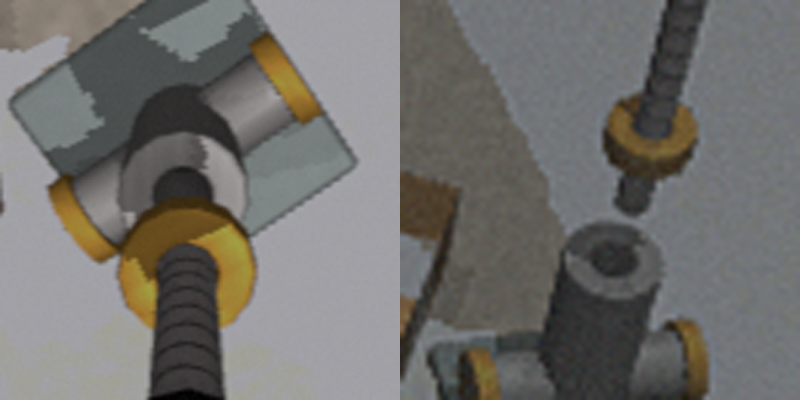

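Run:
```python
from h import *
from scipy.spatial.transform import Rotation as Ro
o=bot.get_obs();e=o["eef_pos"];R=Ro.from_quat(o["tool_rot"]).as_matrix();k=cal("wrist");ks=cal("scene");print(e)
rod=e+R@[.0008,-.0007,.18]
for uv in((319.7,211),(319.7,213)): print("wrist mouth-rod tool",R.T@(plane(k,*uv,.105)-rod), plane(k,*uv,.105))
S,d=camera("scene")
# rod axis line in scene: dark-pixel row centres between collar bottom & tip
m=plane(ks,419.9,198.4,.105);t=plane(ks,423.1,188.8,e[2]-.1514);print("scene mouth",m,"tip",t,"tool delta",R.T@(m-t))
# collar in scene: brass bbox
h=cv2.cvtColor(S,cv2.COLOR_RGB2HSV)[163:188,412:440];b=((h[...,0]>12)&(h[...,0]<32)&(h[...,1]>100)).astype(np.uint8)
x,y,w,hh=cv2.boundingRect(max(cv2.findContours(b,0,2)[0],key=cv2.contourArea));print(x+412,y+163,w,hh)
c=np.array([x+412+(w-1)/2,y+163+(hh-1)/2])
for zz in(.115,.112,.109): 
    P=plane(ks,*c,e[2]-zz);print("collar",zz,P,"tool delta",R.T@(m-P))
```

```text
[0.50847908 0.13722399 0.2851743 ]
wrist mouth-rod tool [ 0.00296819 -0.00046271  0.00017232] [0.50468215 0.13787492 0.105     ]
wrist mouth-rod tool [ 0.00127762 -0.00046177  0.00017305] [0.5061974  0.13712524 0.105     ]
scene mouth [0.51023536 0.13821367 0.105     ] tip [0.51125045 0.1389044  0.1337743 ] tool delta [ 0.00061522 -0.00107921  0.02877368]
419 168 16 15
collar 0.115 [0.51054203 0.1384473  0.1701743 ] tool delta [ 0.00019892 -0.00036731  0.0651741 ]
collar 0.112 [0.51323987 0.13749056 0.1731743 ] tool delta [ 0.00304235 -0.00070874  0.06817277]
collar 0.109 [0.51593772 0.13653382 0.1761743 ] tool delta [ 0.00588578 -0.00105017  0.07117144]
```

The wrist crop shows the rod over the bore (mouth at about (320,212)), and the scene crop shows the tip at (423,189) above the mouth at (420,198). The remaining offset is about 1 mm, well inside the chamfer, so I start the insertion.

Request:
{"api": "apply_moves", "payload": {"steps": [[[0.004,-0.003,0],[0,0,0],0],[[0,0,0.04],[0,0,0],0],[[0,0,0.04],[0,0,0],0],[[0,0,0.03],[0,0,0],0],[[0,0,0.02],[0,0,0],0],[[0,0,0.02],[0,0,0],0],[[0,0,0.02],[0,0,0],0],[[0,0,0],[0,0,0],0]]}}

```text
clock: 7.98
eef_pos: [0.5069, 0.137, 0.2498]
tool_rot: [0.228, 0.974, -0.0, -0.001]
ft_force: [-0.8, 0.2, -1.4]
grip_width: 0.0202
grasp_force: 59.0
```

Request:
{"api": "apply_moves", "payload": {"steps": [[[0,0,0.02],[0,0,0],0],[[0,0,0.02],[0,0,0],0],[[0,0,0],[0,0,0],0],[[0,0,0],[0,0,0],0],[[0,0,0],[0,0,0],0],[[0,0,0],[0,0,0],0],[[0,0,0],[0,0,0],0],[[0,0,0],[0,0,0],0]]}}

```text
clock: 8.65
eef_pos: [0.5074, 0.1371, 0.2431]
tool_rot: [0.228, 0.974, 0.0, 0.0]
ft_force: [0.4, 0.6, -0.8]
grip_width: 0.0205
grasp_force: 59.0
```

Request:
{"api": "apply_moves", "payload": {"steps": [[[0,0,0.0125],[0,0,0],0],[[0,0,0.0125],[0,0,0],0],[[0,0,0.0125],[0,0,0],0],[[0,0,0.0125],[0,0,0],0],[[0,0,0.0125],[0,0,0],0],[[0,0,0.0125],[0,0,0],0],[[0,0,0.0125],[0,0,0],0],[[0,0,0.0125],[0,0,0],0]]}}

```text
clock: 9.32
eef_pos: [0.5075, 0.1371, 0.2236]
tool_rot: [0.228, 0.974, 0.0, 0.0]
ft_force: [-2.0, -0.8, 4.6]
grip_width: 0.02
grasp_force: 59.7
```

Request:
{"api": "apply_moves", "payload": {"steps": [[[0,0,0.0125],[0,0,0],0],[[0,0,0.0125],[0,0,0],0],[[0,0,0.0125],[0,0,0],0],[[0,0,0.0125],[0,0,0],0],[[0,0,0.0125],[0,0,0],0],[[0,0,0.0125],[0,0,0],0],[[0,0,0.0125],[0,0,0],0],[[0,0,0],[0,0,0],0]]}}

```text
clock: 9.98
eef_pos: [0.5073, 0.1371, 0.2057]
tool_rot: [0.228, 0.974, 0.0, 0.0]
ft_force: [0.0, -0.3, 1.7]
grip_width: 0.0205
grasp_force: 59.5
```

Request:
{"api": "apply_moves", "payload": {"steps": [[[0,0,0],[0,0,0],0],[[0,0,0],[0,0,0],0],[[0,0,0],[0,0,0],0],[[0,0,0],[0,0,0],0],[[0,0,0],[0,0,0],0],[[0,0,0],[0,0,0],0],[[0,0,0],[0,0,0],0],[[0,0,0],[0,0,0],0]]}}

```text
clock: 10.65
eef_pos: [0.5074, 0.1371, 0.2056]
tool_rot: [0.228, 0.974, 0.0, 0.0]
ft_force: [-1.5, 0.6, 5.1]
grip_width: 0.0202
grasp_force: 59.6
```

```bash
python3 -c "
from h import *
o=bot.get_obs();print(o['eef_pos'],o['ft_force'])"
```

```text
[0.50742643 0.13712459 0.20562546] [-1.50774027  0.55610892  5.05131164]
```

Request:
{"api": "apply_moves", "payload": {"steps": [[[0,0,0.001],[0,0,0],0],[[0,0,0],[0,0,0],0],[[0,0,0],[0,0,0],0],[[0,0,0],[0,0,0],0],[[0,0,0],[0,0,0],0],[[0,0,0],[0,0,0],0],[[0,0,0],[0,0,0],0],[[0,0,0],[0,0,0],0]]}}

```text
clock: 11.32
eef_pos: [0.5074, 0.1371, 0.2052]
tool_rot: [0.228, 0.974, 0.0, 0.0]
ft_force: [-1.1, -0.3, 4.9]
grip_width: 0.0205
grasp_force: 59.6
```

```bash
python3 -c "
from h import *
o=bot.get_obs();print(o['eef_pos'],o['ft_force'])"
```

```text
[0.50740562 0.13712678 0.20524486] [-1.0918972  -0.2723659   4.92091989]
```

Request:
{"api": "apply_moves", "payload": {"steps": [[[0,0,0.001],[0,0,0],0],[[0,0,0],[0,0,0],0],[[0,0,0],[0,0,0],0],[[0,0,0],[0,0,0],0],[[0,0,0],[0,0,0],0],[[0,0,0],[0,0,0],0],[[0,0,0],[0,0,0],0],[[0,0,0],[0,0,0],0]]}}

```text
clock: 11.98
eef_pos: [0.5074, 0.1371, 0.205]
tool_rot: [0.228, 0.974, 0.0, 0.0]
ft_force: [-1.4, -0.1, 3.9]
grip_width: 0.0202
grasp_force: 59.6
```

```bash
python3 -c "
from h import *
o=bot.get_obs();print(o['eef_pos'],o['ft_force'])"
```

```text
[0.50735234 0.13712591 0.2049979 ] [-1.44466054 -0.14520871  3.86147214]
```

```bash
cat > f.py <<'E'
from h import *
F=[];Z=[]
for i in range(4):
    o=bot.get_obs();F.append(o["ft_force"][2]);Z.append(o["eef_pos"][2]*1e3);camera("top")
print(o["clock"],"fz",np.round(F,2),np.mean(F).round(2),"z",np.round(Z,2),np.mean(Z).round(3),"tau",o["tau"].round(2)[1:4])
E
python3 f.py
```

```text
12.1333 fz [3.86 3.83 2.86 4.08] 3.66 z [205.   204.98 204.99 204.99] 204.991 tau [-37.95  23.49  -0.33]
```

Request:
{"api": "apply_moves", "payload": {"steps": [[[0,0,-0.001],[0,0,0],0],[[0,0,0],[0,0,0],0],[[0,0,0],[0,0,0],0],[[0,0,0],[0,0,0],0],[[0,0,0],[0,0,0],0],[[0,0,0],[0,0,0],0],[[0,0,0],[0,0,0],0],[[0,0,0],[0,0,0],0]]}}

```text
clock: 12.85
eef_pos: [0.5073, 0.1371, 0.205]
tool_rot: [0.228, 0.974, -0.0, -0.0]
ft_force: [-0.5, 1.0, 0.9]
grip_width: 0.0202
grasp_force: 59.3
```

```bash
python3 f.py
```

```text
13.0 fz [0.88 1.03 0.58 0.21] 0.67 z [205.03 205.01 205.01 205.01] 205.018 tau [-39.7   24.28   0.09]
```

Request:
{"api": "apply_moves", "payload": {"steps": [[[0,0,-0.001],[0,0,0],0],[[0,0,0],[0,0,0],0],[[0,0,0],[0,0,0],0],[[0,0,0],[0,0,0],0],[[0,0,0],[0,0,0],0],[[0,0,0],[0,0,0],0],[[0,0,0],[0,0,0],0],[[0,0,0],[0,0,0],0]]}}

```text
clock: 13.72
eef_pos: [0.5072, 0.1371, 0.2053]
tool_rot: [0.228, 0.974, -0.0, -0.0]
ft_force: [0.3, 0.0, -1.3]
grip_width: 0.0205
grasp_force: 59.1
```

```bash
python3 f.py
```

```text
13.8667 fz [-1.35 -1.84 -0.96 -1.88] -1.51 z [205.3  205.36 205.38 205.39] 205.355 tau [-40.88  25.22   0.  ]
```

Run:
```python
from h import *
W=np.load("wrist3.npz");f,cx,cy,R,t=cal("wrist");e=bot.get_obs()["eef_pos"]
c=-R.T@t+np.array([.51266,.12129,.29897])-e; k=(f,cx,cy,R,-R@c)
p=cloud(k,W["d"]);print("cam",c,"mouth",plane(k,334.1,198.4,.105))
np.set_printoptions(linewidth=250)
print((p[186:212,322:348:1,2]*1e3).round().astype(int))
T=np.load("top0.npz");p=cloud(cal("top"),T["d"]);print((p[262:276,212:227,2]*1e3).round().astype(int))
```

```text
cam [0.44829015 0.15176194 0.42413073] mouth [0.50706854 0.1364892  0.105     ]
[[105 105 103 104 104 104 105 104 105 106 104 103 105 104 104 106 103 105 106 104 105 105 106 105 106 105]
 [104 104 104 104 103 105 104 105 104 106 104 106 105 105 105 104 104 105 103 104 105 104 103 104 105 105]
 [104 104 104 105 104 105 104 104 104 104 105 104 103 105 104 104 105 105 105 106 105 104 104 104 104 104]
 [103 106 105 105 104 106 105 106 104 104 106 103  34  34 103 104 104 104 106 105 105 105 103 104 105 105]
 [105 105 103 106 105 104 104 106 104  33  34  35  36  35  34  34  33 102 105 104 104 105 105 104 105 105]
 [104 103 104 104 105 106 105  34  35  33  36  33  34 424  34  35  35  39  48 104 105 105 104 104 105 104]
 [104 104 106 105 103 104  34  35  35  34  36  35  35  35  35  35  38  44 424  61 103 105 104 105 105 104]
 [105 104 105 103 105 104  37  34  34  34  35  34  34  35  37  40  44  48  55  64  76 105 105 104 104 104]
 [104 105 103 104 104  51  43  41  39  37  36  35  36  38  41  43  49  53  59  65  76 103 104 106 104 106]
 [106 104 104 105  64  56  51  48  43  43  42  41  43  44
[... 1945 characters left out ...]
2   7]
 [106 105 102  99  99 104 106 105 100 105 100 103 103  95  81]
 [104 102 106  96  88  87  83  80 102 102 104 105 107 101  88]
 [103 102  97  92  81  77  70  66  60 108 106 102 107 100  91]
 [106 100  92  80  70  67  60  51  47 105 103 105 107 101  93]
 [104  98  90  77  70  62  57  45  40 107 106 100 103 107 101]
 [105  94  88  82  65  60  49  39  34 107 104 103 107 106  93]
 [103 105  90  76  66  57  43  37 104 103 108 104 105 103  94]
 [102 103 103  84  72  58  47 101 103 102 102 104 105  99  91]
 [104 102 105 104 102 103 105  99 106 106 108 105 100  98  91]
 [103 105 105 103 104 105 101 110 102 103 100 101  99  86  86]
 [103 102 106 107 103 105 105 104 105 106 103 105  89  87  76]]
```

The wrist depth map looks down the bore and shows its floor at z ≈ 0.035, so the TCP should be near 0.186 when the rod bottoms. I go down to about 0.190 now, then creep by feel.

Request:
{"api": "apply_moves", "payload": {"steps": [[[0,0,0.005],[0,0,0],0],[[0,0,0.005],[0,0,0],0],[[0,0,0.005],[0,0,0],0],[[0,0,0.005],[0,0,0],0],[[0,0,0.005],[0,0,0],0],[[0,0,0.005],[0,0,0],0],[[0,0,0.005],[0,0,0],0],[[0,0,0.005],[0,0,0],0]]}}

```text
clock: 14.58
eef_pos: [0.5075, 0.1372, 0.1975]
tool_rot: [0.228, 0.974, 0.0, 0.0]
ft_force: [-1.0, -0.2, 4.1]
grip_width: 0.0199
grasp_force: 59.7
```

Request:
{"api": "apply_moves", "payload": {"steps": [[[0,0,0.005],[0,0,0],0],[[0,0,0.005],[0,0,0],0],[[0,0,0.005],[0,0,0],0],[[0,0,0.005],[0,0,0],0],[[0,0,0.005],[0,0,0],0],[[0,0,0.005],[0,0,0],0],[[0,0,0.005],[0,0,0],0],[[0,0,0],[0,0,0],0]]}}

```text
clock: 15.25
eef_pos: [0.5074, 0.1372, 0.1902]
tool_rot: [0.228, 0.974, 0.0, 0.0]
ft_force: [0.6, 0.2, 3.3]
grip_width: 0.0202
grasp_force: 59.5
```

```bash
python3 f.py
```

```text
15.4 fz [3.25 3.1  2.36 2.64] 2.84 z [190.18 190.18 190.16 190.18] 190.174 tau [-38.91  23.03   0.33]
```

Request:
{"api": "apply_moves", "payload": {"steps": [[[0,0,0.001],[0,0,0],0],[[0,0,0.001],[0,0,0],0],[[0,0,0.001],[0,0,0],0],[[0,0,0.001],[0,0,0],0],[[0,0,0],[0,0,0],0],[[0,0,0],[0,0,0],0],[[0,0,0],[0,0,0],0],[[0,0,0],[0,0,0],0]]}}

```text
clock: 16.12
eef_pos: [0.5074, 0.1371, 0.1897]
tool_rot: [0.228, 0.974, 0.0, 0.0]
ft_force: [0.9, 0.5, 4.0]
grip_width: 0.0209
grasp_force: 59.5
```

```bash
python3 f.py
```

```text
16.2667 fz [4.02 4.54 5.53 4.2 ] 4.57 z [189.71 189.7  189.65 189.66] 189.678 tau [-37.74  22.28   0.26]
```

Request:
{"api": "apply_moves", "payload": {"steps": [[[0,0,0.001],[0,0,0],0],[[0,0,0.001],[0,0,0],0],[[0,0,0.0005],[0,0,0],0],[[0,0,0],[0,0,0],0],[[0,0,0],[0,0,0],0],[[0,0,0],[0,0,0],0],[[0,0,0],[0,0,0],0],[[0,0,0],[0,0,0],0]]}}

```text
clock: 16.98
eef_pos: [0.5074, 0.1371, 0.1891]
tool_rot: [0.228, 0.974, 0.0, 0.0]
ft_force: [0.5, 1.4, 4.2]
grip_width: 0.0208
grasp_force: 59.6
```

```bash
python3 f.py
```

```text
17.1333 fz [4.15 4.04 3.56 4.51] 4.07 z [189.1  189.11 189.08 189.1 ] 189.099 tau [-37.98  22.14   0.53]
```

Request:
{"api": "apply_moves", "payload": {"steps": [[[0,0,0.001],[0,0,0],0],[[0,0,0.001],[0,0,0],0],[[0,0,0.0005],[0,0,0],0],[[0,0,0],[0,0,0],0],[[0,0,0],[0,0,0],0],[[0,0,0],[0,0,0],0],[[0,0,0],[0,0,0],0],[[0,0,0],[0,0,0],0]]}}

```text
clock: 17.85
eef_pos: [0.5074, 0.1371, 0.1887]
tool_rot: [0.228, 0.974, 0.0, 0.0]
ft_force: [1.3, 2.1, 4.3]
grip_width: 0.0201
grasp_force: 59.7
```

```bash
python3 f.py
```

```text
18.0 fz [4.3  4.62 5.08 4.97] 4.74 z [188.65 188.65 188.66 188.64] 188.651 tau [-37.66  21.85   0.57]
```

Request:
{"api": "apply_moves", "payload": {"steps": [[[0,0,0.001],[0,0,0],0],[[0,0,0.001],[0,0,0],0],[[0,0,0.0005],[0,0,0],0],[[0,0,0],[0,0,0],0],[[0,0,0],[0,0,0],0],[[0,0,0],[0,0,0],0],[[0,0,0],[0,0,0],0],[[0,0,0],[0,0,0],0]]}}

```text
clock: 18.72
eef_pos: [0.5074, 0.1371, 0.1881]
tool_rot: [0.228, 0.974, 0.0, 0.0]
ft_force: [2.0, 1.5, 4.3]
grip_width: 0.0202
grasp_force: 59.6
```

```bash
python3 f.py
```

```text
18.8667 fz [4.28 4.74 3.91 4.54] 4.37 z [188.09 188.06 188.06 188.06] 188.067 tau [-37.92  21.84   0.74]
```

Request:
{"api": "apply_moves", "payload": {"steps": [[[0,0,0.001],[0,0,0],0],[[0,0,0.001],[0,0,0],0],[[0,0,0.0005],[0,0,0],0],[[0,0,0],[0,0,0],0],[[0,0,0],[0,0,0],0],[[0,0,0],[0,0,0],0],[[0,0,0],[0,0,0],0],[[0,0,0],[0,0,0],0]]}}

```text
clock: 19.58
eef_pos: [0.5073, 0.1371, 0.1876]
tool_rot: [0.228, 0.974, 0.0, -0.0]
ft_force: [1.1, 1.1, 3.8]
grip_width: 0.0202
grasp_force: 59.7
```

```bash
python3 f.py
```

```text
19.7333 fz [3.77 4.16 4.68 3.6 ] 4.05 z [187.6  187.62 187.63 187.61] 187.615 tau [-37.63  21.65   0.71]
```

Request:
{"api": "apply_moves", "payload": {"steps": [[[0,0,0.001],[0,0,0],0],[[0,0,0.001],[0,0,0],0],[[0,0,0.0005],[0,0,0],0],[[0,0,0],[0,0,0],0],[[0,0,0],[0,0,0],0],[[0,0,0],[0,0,0],0],[[0,0,0],[0,0,0],0],[[0,0,0],[0,0,0],0]]}}

```text
clock: 20.45
eef_pos: [0.5073, 0.1371, 0.1871]
tool_rot: [0.228, 0.974, -0.0, -0.0]
ft_force: [1.7, 1.1, 4.2]
grip_width: 0.0203
grasp_force: 59.6
```

```bash
python3 f.py
```

```text
20.6 fz [4.16 3.55 3.73 4.46] 3.98 z [187.05 187.07 187.07 187.08] 187.067 tau [-37.9   21.69   0.83]
```

Request:
{"api": "apply_moves", "payload": {"steps": [[[0,0,0.001],[0,0,0],0],[[0,0,0.001],[0,0,0],0],[[0,0,0.0005],[0,0,0],0],[[0,0,0],[0,0,0],0],[[0,0,0],[0,0,0],0],[[0,0,0],[0,0,0],0],[[0,0,0],[0,0,0],0],[[0,0,0],[0,0,0],0]]}}

```text
clock: 21.32
eef_pos: [0.5073, 0.1371, 0.1866]
tool_rot: [0.228, 0.974, -0.0, 0.0]
ft_force: [0.6, 1.2, 4.1]
grip_width: 0.0205
grasp_force: 59.6
```

```bash
python3 f.py
```

```text
21.4667 fz [4.08 5.13 4.34 3.81] 4.34 z [186.61 186.6  186.63 186.63] 186.621 tau [-37.63  21.54   0.78]
```

Request:
{"api": "apply_moves", "payload": {"steps": [[[0,0,0.001],[0,0,0],0],[[0,0,0.001],[0,0,0],0],[[0,0,0.0005],[0,0,0],0],[[0,0,0],[0,0,0],0],[[0,0,0],[0,0,0],0],[[0,0,0],[0,0,0],0],[[0,0,0],[0,0,0],0],[[0,0,0],[0,0,0],0]]}}

```text
clock: 22.18
eef_pos: [0.5074, 0.1371, 0.1863]
tool_rot: [0.228, 0.974, 0.0, 0.0]
ft_force: [1.1, 1.7, 6.6]
grip_width: 0.0205
grasp_force: 59.8
```

```bash
python3 f.py
```

```text
22.3333 fz [6.58 6.95 6.6  6.02] 6.54 z [186.3  186.31 186.31 186.33] 186.313 tau [-37.06  21.33   0.61]
```

Force is up by 2.2 N while the advance fell short: the bottom. I'll press a little more.

Request:
{"api": "apply_moves", "payload": {"steps": [[[0,0,0.001],[0,0,0],0],[[0,0,0],[0,0,0],0],[[0,0,0],[0,0,0],0],[[0,0,0],[0,0,0],0],[[0,0,0],[0,0,0],0],[[0,0,0],[0,0,0],0],[[0,0,0],[0,0,0],0],[[0,0,0],[0,0,0],0]]}}

```text
clock: 23.05
eef_pos: [0.5074, 0.1371, 0.1863]
tool_rot: [0.228, 0.974, 0.0, 0.0]
ft_force: [1.3, -0.3, 7.0]
grip_width: 0.0204
grasp_force: 59.9
```

```bash
python3 f.py
```

```text
23.2 fz [6.99 6.33 7.5  6.37] 6.79 z [186.29 186.3  186.3  186.3 ] 186.3 tau [-36.61  21.17   0.47]
```

Request:
{"api": "apply_moves", "payload": {"steps": [[[0,0,0.001],[0,0,0],0],[[0,0,0],[0,0,0],0],[[0,0,0],[0,0,0],0],[[0,0,0],[0,0,0],0],[[0,0,0],[0,0,0],0],[[0,0,0],[0,0,0],0],[[0,0,0],[0,0,0],0],[[0,0,0],[0,0,0],0]]}}

```text
clock: 23.92
eef_pos: [0.5074, 0.1371, 0.1863]
tool_rot: [0.228, 0.974, 0.0, 0.0]
ft_force: [0.2, 0.9, 7.1]
grip_width: 0.0204
grasp_force: 60.1
```

```bash
python3 f.py
```

```text
24.0667 fz [7.09 7.13 8.02 7.45] 7.42 z [186.27 186.29 186.3  186.29] 186.288 tau [-36.16  21.01   0.33]
```

Request:
{"api": "apply_moves", "payload": {"steps": [[[0,0,0.001],[0,0,0],0],[[0,0,0],[0,0,0],0],[[0,0,0],[0,0,0],0],[[0,0,0],[0,0,0],0],[[0,0,0],[0,0,0],0],[[0,0,0],[0,0,0],0],[[0,0,0],[0,0,0],0],[[0,0,0],[0,0,0],0]]}}

```text
clock: 24.78
eef_pos: [0.5074, 0.1371, 0.1863]
tool_rot: [0.228, 0.974, 0.0, 0.0]
ft_force: [0.4, 0.4, 10.4]
grip_width: 0.0207
grasp_force: 60.2
```

```bash
python3 f.py
```

```text
24.9333 fz [10.38  8.74  8.46  8.12] 8.93 z [186.26 186.28 186.29 186.28] 186.277 tau [-35.71  20.85   0.19]
```

The rod stands firmly: force is rising with no further advance, about 4 N or more on the bottom. I release it and withdraw straight up.

Request:
{"api": "apply_moves", "payload": {"steps": [[[0,0,0],[0,0,0],0.5],[[0,0,0],[0,0,0],0.7],[[0,0,0],[0,0,0],0.7],[[0,0,0],[0,0,0],0.7],[[0,0,0],[0,0,0],0.7],[[0,0,0],[0,0,0],0.7],[[0,0,0],[0,0,0],0.7],[[0,0,0],[0,0,0],0.7]]}}

```text
clock: 25.65
eef_pos: [0.5072, 0.137, 0.1854]
tool_rot: [0.228, 0.974, -0.0, -0.0]
ft_force: [-0.1, -0.3, 0.9]
grip_width: 0.0597
grasp_force: 0.0
```

```bash
python3 f.py
python3 - <<'E'
from h import *
S,_=camera("scene");W,_=camera("wrist")
c=cv2.resize(S[150:225,380:455,::-1],(400,400),interpolation=cv2.INTER_CUBIC)
w=cv2.resize(W[:,:,::-1],(400,300))
cv2.imwrite("pics/end.png",np.hstack([c,np.vstack([w,np.zeros((100,400,3),np.uint8)])]))
E
```

```text
25.8 fz [ 0.88  0.72 -0.46 -0.02] 0.28 z [185.38 185.47 185.51 185.51] 185.469 tau [-40.31  24.27   0.  ]
```

View pics/end.png

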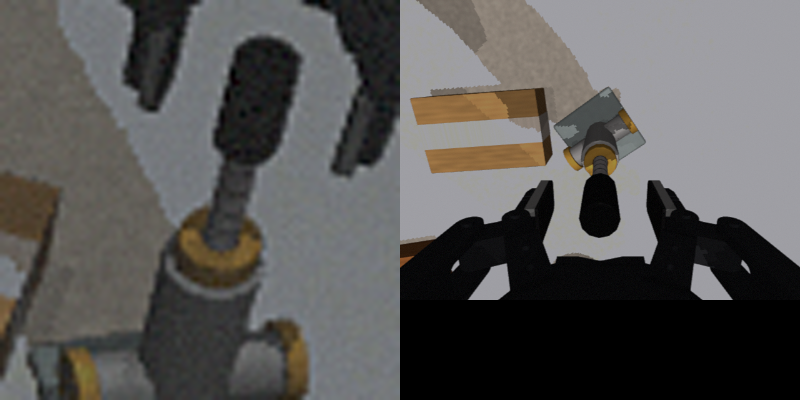

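The gauge stands upright with its collar on the rim (scene crop, around (218,255)), and the fingers are clear on both sides. I withdraw and hand in.

Request:
{"api": "apply_moves", "payload": {"steps": [[[0,0,-0.03],[0,0,0],0.7],[[0,0,-0.08],[0,0,0],0.7],[[0,0,-0.1],[0,0,0],0.7],[[0,0,-0.1],[0,0,0],0.7],[[0,0,-0.1],[0,0,0],0.7],[[0,0,-0.08],[0,0,0],0.7],[[0,0,0],[0,0,0],0.7],[[0,0,0],[0,0,0],0.7]]}}

```text
clock: 26.62
eef_pos: [0.5079, 0.1373, 0.2847]
tool_rot: [0.228, 0.974, 0.001, 0.001]
ft_force: [0.3, -0.1, 0.1]
grip_width: 0.0597
grasp_force: 0.0
```

```bash
python3 f.py
python3 - <<'E'
from h import *
k=cal("scene");im,d=camera("scene");p=cloud(k,d);m=(d>0)&(np.hypot(p[...,0]-.508,p[...,1]-.137)<.025)&(p[...,2]>.19)&(p[...,2]<.215);print("top of gauge",p[m].max(0),p[m].min(0))
print(bot.job_done())
E
```

```text
26.7667 fz [ 0.06  0.35 -0.77 -0.5 ] -0.21 z [284.69 283.44 282.7  282.34] 283.29 tau [-40.16  26.08   0.  ]
top of gauge [0.51953458 0.14752529 0.20695401] [0.49868966 0.12722575 0.19022216]
the job is handed in; nothing more can be done
None
```

The gauge is standing released in the valve's tube, rod on the bottom and collar on the rim; I handed the job in at about 27 s, but the hand-in returned no verdict.

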